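# Scoop the grinding ball out of the tipped mill jar and stand it on the balance

### The job

The grinding ball in the tipped clear jar is due for its wear check. Take the upright steel scoop by its handle, angle it nose-down into the jar, get the blade under the ball, right the scoop so that the ball stays in it, lift it out and stand the loaded scoop upright in the middle of the balance pan, then let go. Never touch the ball with the fingers.

Things in the scene. Friction and masses are not known exactly. Their poses are not given: they have to be found in the camera images.
- jar: Clear round jar, fixed in a 150 mm grey stand; origin on the bench under its inner floor's centre, z up. The jar is tipped 12 deg to its -x side (low side; its axis is body (-0.208, 0, 0.978)). Inner floor's centre 34 mm above the bench; from there in tipped axes: flat floor, inner radius 62, wall to 40, then a shoulder in to a mouth of radius 48, rim at 57. Highest rim 101 mm above bench.
- scoop: Upright steel scoop, 0.25 kg, 150 tall. Origin: centre of its flat foot's underside (26 x 44 mm); z up the handle, nose to -x. Blade 36 long, 44 wide, 2 thick rises 16 deg from x=-13, z=0 to the nose edge x=-47.6, z=9.9, so it lies flat on the jar's floor when the handle leans 28 deg to the nose. Pocket 40 wide, back at x=-6. Grip: z 104 to 150, 22 (x) by 14 mm (y); fingers close along y.
- ball: Polished slippery steel ball (friction 0.2), 28 mm across, 0.09 kg; origin at its centre. It starts at rest in the jar at the lowest point, against the wall on the jar's -x side, and rolls freely.
- balance: White laboratory balance, fixed, 190 x 160 mm, dark display at its front (-x), flat square metal pan 130 x 130 mm. Origin on the bench under the pan's centre; the pan's top is 50 mm above the bench and does not give.

How it is judged (in metres and radians):
On the way, in this order (a step that is already met when the one before it is completed fails the run):
1. the scoop is down in the jar, angled nose-down (handle leaning over 15 degrees, its foot within 50 mm of the jar's centre and under 80 mm above the bench) (angle between scoop's own z axis and vertical above 0.262 rad and horizontal distance between scoop and jar below 0.05 m and height (world z) of scoop below 0.08 m), for 0.1 s.
2. the ball is carried in the scoop clear of the jar (its centre over 125 mm above the bench and within 45 mm of the scoop's foot), the scoop righted to within 15 degrees (height (world z) of ball above 0.125 m and distance between ball and scoop below 0.045 m and angle between scoop's own z axis and vertical below 0.262 rad), for 0.1 s.
At the end, for the whole second after the job is handed in: The scoop stands upright (within 10 degrees) and at rest on the pan, its foot's centre within 35 mm of the pan's centre and 45 to 56 mm above the bench, with the ball at rest in its pocket (ball centre within 45 mm of the foot's centre, on the blade side of the stem) (horizontal distance between scoop and balance below 0.035 m and z of scoop in the frame of balance between 0.045 and 0.056 m and angle between scoop's own z axis and vertical below 0.175 rad and distance between ball and scoop below 0.045 m and x of ball in the frame of scoop below -0.006 m and linear speed of scoop below 0.02 m/s and linear speed of ball below 0.03 m/s); the robot touches nothing.
It fails at once if the fingers touch the ball (contact force between the fingers and ball above 0.3 N).
It also fails if it takes over 48 s, if anything falls off the work surface, if the arm or the gripper's body presses on something with over 40 N, if the wrist force passes 120 N, or if a joint passes its speed limit or range.

### The arm

A 6-joint arm with a two-finger parallel gripper is mounted at the origin on a cart in front of the work surface, level with it; the furniture and walls round the work are solid. World frame = base frame: x ahead of the robot, y to its left, z up, the work surface at z = 0. Lengths are in m, angles in degrees, forces in N, time in s.
With the tool pointing down it reaches from about 0.3 to 0.75 m from the base axis. Payload 8.5 kg.
Tool frame: the origin (TCP) lies at the very end of the fingers, on their centre line; the grasp point (between the pads) lies 19 mm behind it; z points along the fingers, y is the line along which they close (so a half turn about z gives the same grasp; the last joint's range is limited). The gripper opens to 85 mm and grips with 20 to 120 N. Pads are 22 mm wide; open, the fingers measure 114 mm over their backs; the gripper's body (76 mm by 85 mm) begins 54 mm behind the grasp point. The pads swing forward as they close: fully open they stand 13 mm farther back than shut.
Start: joints at [-78.111, 21.807, 74.336, -0, 83.858, -12.336], TCP at [0.226, -0.502, 0.231] pointing down, gripper open.
Joint ranges: [-178.18, 178.18], [-50.72, 133.34], [12.68, 142.11], [-81.47, 261.47], [9.98, 163.14], [-165.26, 165.26]. Speed limits (degrees/s): [136.94, 136.94, 180, 180, 180, 180].

### API

Orientations are given as a 3x3 rotation matrix whose columns are the frame's x, y, z axes.
In Python, from rig import env, optics, spotter gives the robot as it stands.
- The arm moves only by the shell command python3 -m crank 'ROWS' [FORCE]. ROWS is JSON, one flat list of numbers, 5 for each row, row after row: the finger opening in cm, from 0 to 8.54, then the shift along the tool's x, y, z in cm, then the turn about the tool's z in rad. A call has exactly 8 rows; each row shifts and turns the commanded pose from where the row before left it, along the tool's axes as they then stand; what a row does not reach is not made up. A row lasts 1/12 s, in which the tool goes at most 41.7 mm and 7.16 degrees, less where a joint would pass 70% of its speed; a pose out of reach is approached as far as the arm can. A call is refused whole if a number of a shift passes 4.17 or a number of a turn 0.125, either way. A call with a gripper value outside its range is refused whole. The fingers move at their own pace and stop on an object; FORCE is the grip in N (left out, the last holds). Time passes only in rows, so rows that do not move let the fingers close, or fill a call up. It gives the time, the measured TCP pose, the force, the opening and the grip force at its end, in the units of the state.
- env.observe(): the state, without advancing time (a new reading comes with each control period).
- optics.get_image(name): name is "side" or "top" or "wrist"; returns a dict with "color" (400x640x3 uint8, red, green, blue), "intrinsics" (3x3 intrinsics, pixels), "pose" (4x4, takes a point from camera to world coordinates). Camera axes: x right, y up, looking along -z (the intrinsics and any distortion apply to the point x, -y, -z); pixel columns grow to the right and rows downward; lengths in m; the calibration is good to about 2 mm. A picture is of the moment at which its call begins. There is no depth.
- env.close_job(): hands the job in; it is judged then, once.
Trained networks look in a picture, given as the dict that the camera call returned (one of the last four; its "shot" number tells which), for a name from the list of things; names that differ only in an ending like _2 or _b are one class to them, and where a whole thing is asked for, a point or a joint stands for the part that bears it (a point fixed in the world has none). Each returns a list of dicts, best first, with "score" (0 to 1); they miss things now and then, are a little off and sometimes report something else, mostly with a low value. They report only what shows in the picture. A call takes as long as a camera call.
- spotter.look_for(picture, query): "at" ([column, row] as shares, 0 to 1, of the picture: columns of its width, rows of its height, amid what is visible of it).
The state is a dict: "time_s": time; "q": joint angles; "qvel": joint speeds; "joint_efforts": joint torques, N m; "position": TCP position; "tool_rot": TCP orientation; "ft_force": force on the tool from outside, world axes, zero at the start; "wrist_torque": the same for the moment, N m; "grip_width": finger opening in m; "gripper_force": force on a finger pad.
Only numpy, scipy, OpenCV 4.12 (cv2) and the standard library are available. Lean on these libraries where they do the work, as an engineer would, in place of code of your own. Each camera call takes 0.05 s, during which the arm holds its last target. There are 200 camera calls.

## Working session

There is one attempt and no reset: what is moved stays moved. The work goes in short steps, Python scripts to look and compute and a shell command to move; the robot and the scene stay as the last step left them, time stands still between calls to the robot, and variables do not carry over. Pictures are saved under pics/ and viewed, at most 10 in all, crops included, and the job is handed in when it is done.

```bash
ls; mkdir -p pics
cat > h.py <<'E'
import numpy as np, cv2
from rig import env, optics, spotter
def ray(p,at):
    K=np.array(p["intrinsics"]);T=np.array(p["pose"])
    x=at[0]*640;y=at[1]*400
    d=np.array([(x-K[0,2])/K[0,0],-(y-K[1,2])/K[1,1],-1.])
    return T[:3,3],T[:3,:3]@d
def on(p,at,z):
    o,d=ray(p,at);return o+d*(z-o[2])/d[2]
def tri(rs):
    A=np.zeros((3,3));b=np.zeros(3)
    for o,d in rs:
        d=d/np.linalg.norm(d);M=np.eye(3)-np.outer(d,d);A+=M;b+=M@o
    return np.linalg.solve(A,b)
def proj(p,X):
    K=np.array(p["intrinsics"]);T=np.array(p["pose"])
    c=T[:3,:3].T@(np.array(X)-T[:3,3]);return np.array([K[0,0]*c[0]/-c[2]+K[0,2],K[1,1]*-c[1]/-c[2]+K[1,2]])
def save(p,n):cv2.imwrite("pics/"+n,p["color"][:,:,::-1])
E
python3 - <<'E'
from h import *
np.set_printoptions(precision=4,suppress=True)
s=env.observe();print(s["tool_rot"],s["position"],s["grip_width"])
ps=[optics.get_image(n) for n in("side","top")]
print([p.keys() for p in ps][:1])
save(ps[0],"s0.png");save(ps[1],"t0.png")
print(ps[0]["intrinsics"],ps[0]["pose"],ps[1]["pose"])
for n in("jar","scoop","ball","balance"):
    r=[]
    for p in ps:
        f=spotter.look_for(p,n); print(n,[(np.round(np.array(a["at"])*[640,400],1),round(a["score"],2)) for a in f[:3]])
        if f:r.append(ray(p,f[0]["at"]))
    if len(r)==2:print(tri(r))
E
```

```text
pics
[[ 0.912   0.4103 -0.0003]
 [ 0.4103 -0.912   0.0015]
 [ 0.0003 -0.0015 -1.    ]] [ 0.2256 -0.5013  0.2307] 0.08516239956297908
[dict_keys(['color', 'intrinsics', 'pose', 'shot'])]
[[367.1316   0.     319.4142]
 [  0.     367.1316 201.4678]
 [  0.       0.       1.    ]] [[-0.9473  0.1125 -0.2999  0.1999]
 [-0.3195 -0.3977  0.8601  0.8125]
 [-0.0225  0.9106  0.4126  0.4698]
 [ 0.      0.      0.      1.    ]] [[ 0.0157  0.9974 -0.07    0.4415]
 [-0.9998  0.0166  0.0127 -0.0413]
 [ 0.0138  0.0698  0.9975  1.1569]
 [ 0.      0.      0.      1.    ]]
jar [(array([286.4, 204.8]), 0.8)]
jar [(array([318.5, 176.4]), 0.79), (array([410.2, 227. ]), 0.7)]
[ 0.5945 -0.0456  0.0358]
scoop [(array([314.1, 262.8]), 0.72)]
scoop [(array([220. , 238.8]), 0.89)]
[0.4281 0.2009 0.0323]
ball []
ball [(array([311.2, 192.5]), 0.58)]
balance [(array([351.4, 184.3]), 0.69)]
balance [(array([410.4, 227.4]), 0.95)]
[ 0.4672 -0.2862  0.0191]
```

View pics/t0.png

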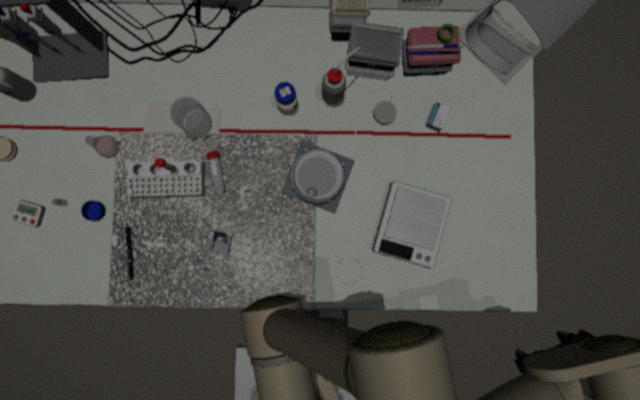

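View pics/s0.png

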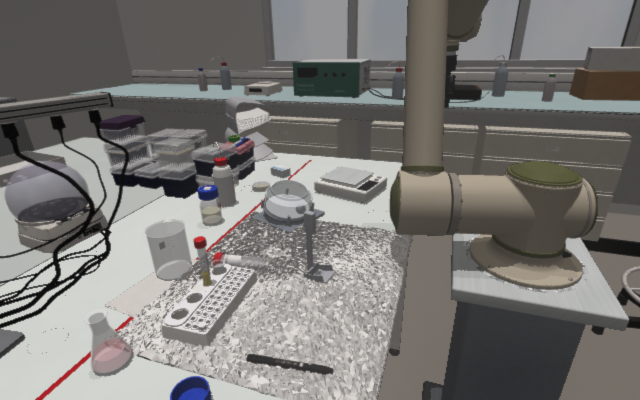

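Run:
```python
import cv2,numpy as np
t=cv2.imread("pics/t0.png")
a=cv2.resize(t[135:215,280:360],(560,560),interpolation=3)
b=cv2.resize(t[225:260,203:238],(240,240),interpolation=3)
c=cv2.resize(t[175:270,365:460],(240,240),interpolation=3)
o=np.zeros((560,800,3),np.uint8);o[:,:560]=a;o[:240,560:]=b;o[250:490,560:]=c
cv2.imwrite("pics/c0.png",np.clip(o*1.5,0,255).astype(np.uint8))
```

```text
(no output)
```

View pics/c0.png

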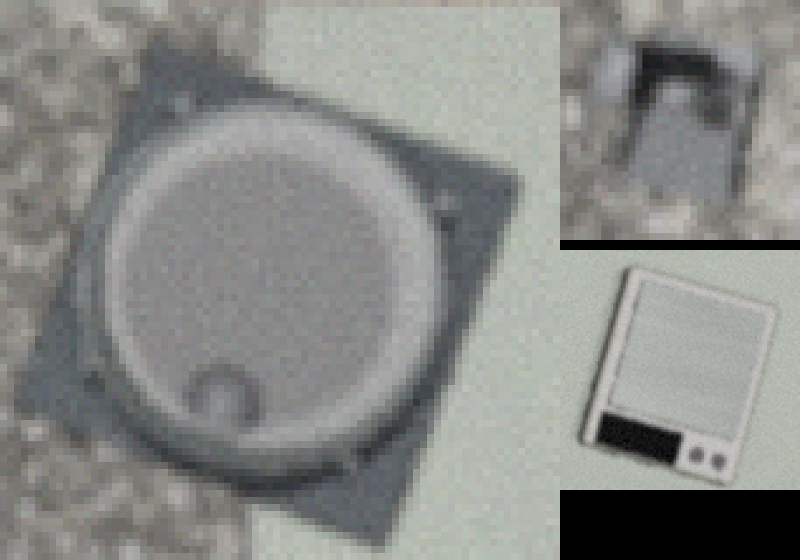

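Run:
```python
from h import *
np.set_printoptions(precision=4,suppress=True)
p=optics.get_image("top")
def w(px,z):return on(p,[px[0]/640,px[1]/400],z)[:2]
J=np.array([(150,40),(522,183),(380,548),(18,385)])/7.+[280,135]
for z in(0.01,.03):
    c=np.array([w(a,z) for a in J]);d=np.roll(c,-1,0)-c
    print("jar",z,c.mean(0),np.linalg.norm(d,axis=1),np.degrees(np.arctan2(d[:,1],d[:,0])))
print("ball",w((312.1,191.4),.034+.014*.978-.048*.208))
B=(np.array([(630,265),(778,308),(733,487),(582,440)])-[560,250])/2.526+[365,175]
P=(np.array([(641,275),(775,310),(737,441),(608,410)])-[560,250])/2.526+[365,175]
for n,Q,z in(("body",B,.04),("pan",P,.05)):
    c=np.array([w(a,z) for a in Q]);d=np.roll(c,-1,0)-c
    print(n,c.mean(0),np.linalg.norm(d,axis=1),np.degrees(np.arctan2(d[:,1],d[:,0])))
S=env.observe();R=np.array(S["tool_rot"])
print("tool shift cm to above scoop",100*R.T@(np.array([.40,.2,.27])-S["position"]))
```

```text
jar 0.01 [ 0.5955 -0.0461] [0.1502 0.1477 0.1483 0.1396] [-110.207   159.5563   66.6618  -19.6058]
jar 0.03 [ 0.5928 -0.046 ] [0.1475 0.1451 0.1457 0.1371] [-110.207   159.5563   66.6618  -19.6058]
ball [ 0.5523 -0.031 ]
body [ 0.4725 -0.2887] [0.1559 0.1864 0.1581 0.1835] [-105.3198  165.6741   73.6518  -14.9771]
pan [ 0.4881 -0.2959] [0.1389 0.137  0.1319 0.1395] [-103.7401  163.64     77.4169  -13.4386]
tool shift cm to above scoop [ 44.6824 -56.8234  -3.8677]
```

```bash
python3 -m crank '[8.5,0,0,-0.5,0.105, 8.5,0,0,-0.5,0.105, 8.5,0,0,-0.5,0.105, 8.5,0,0,-0.5,0.105, 8.5,0.96,-3.9,-0.1,0, 8.5,0.96,-3.9,-0.1,0, 8.5,0.96,-3.9,-0.1,0, 8.5,0.96,-3.9,-0.1,0]' 20
python3 -m crank '[8.5,0.96,-3.9,-0.1,0, 8.5,0.96,-3.9,-0.1,0, 8.5,0.96,-3.9,-0.1,0, 8.5,0.96,-3.9,-0.1,0, 8.5,0.96,-3.9,-0.1,0, 8.5,0.96,-3.9,-0.1,0, 8.5,0.96,-3.9,-0.1,0, 8.5,0.96,-3.9,-0.1,0]'
python3 -m crank '[8.5,0.96,-3.9,-0.1,0, 8.5,0.96,-3.9,-0.1,0, 8.5,0.96,-3.9,-0.1,0, 8.5,0.96,-3.9,-0.1,0, 8.5,0.96,-3.9,-0.1,0, 8.5,0.96,-3.9,-0.1,0, 8.5,0,0,0,0, 8.5,0,0,0,0]'
python3 - <<'E'
from h import *
p=optics.get_image("wrist");save(p,"w1.png");print(np.array(p["pose"]).round(3),env.observe()["position"],np.array(env.observe()["tool_rot"]).round(3))
for a in spotter.look_for(p,"scoop")[:2]:print(np.array(a["at"])*[640,400],a["score"])
E
```

```text
time_s: 1.22
position: [0.2636, -0.3437, 0.2552]
tool_rot: [[1.0, 0.002, 0.0], [0.002, -1.0, 0.0], [0.0, -0.0, -1.0]]
ft_force: [0.8, -0.5, -0.1]
grip_width: 0.085
gripper_force: 0.0
time_s: 1.88
position: [0.3394, -0.0313, 0.2637]
tool_rot: [[1.0, 0.002, 0.001], [0.002, -1.0, -0.001], [0.001, 0.001, -1.0]]
ft_force: [1.1, -0.5, 0.2]
grip_width: 0.0854
gripper_force: 0.0
time_s: 2.55
position: [0.3963, 0.2025, 0.269]
tool_rot: [[1.0, 0.007, -0.001], [0.007, -1.0, -0.0], [-0.001, 0.0, -1.0]]
ft_force: [-0.5, -0.9, -0.2]
grip_width: 0.0852
gripper_force: 0.0
[[ 0.007  0.96   0.279  0.467]
 [-1.     0.007  0.002  0.203]
 [ 0.    -0.279  0.96   0.411]
 [ 0.     0.     0.     1.   ]] [0.39624533 0.20120546 0.26909908] [[ 1.     0.004 -0.001]
 [ 0.004 -1.    -0.   ]
 [-0.001  0.    -1.   ]]
[324.928 145.32 ] 0.65
```

View pics/w1.png

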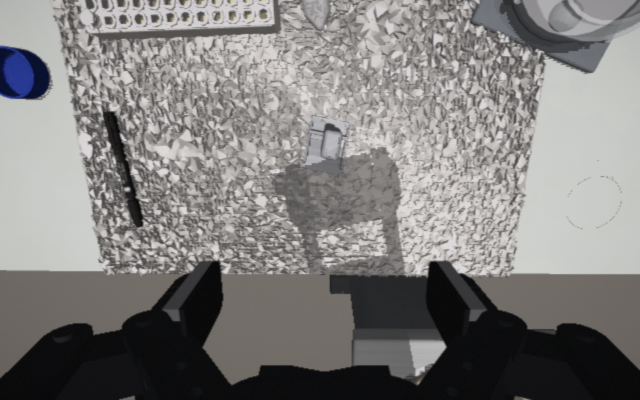

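Run:
```python
import cv2
t=cv2.imread("pics/w1.png")
cv2.imwrite("pics/c1.png",cv2.resize(t[105:180,285:385],(800,600),interpolation=3))
```

```text
(no output)
```

View pics/c1.png

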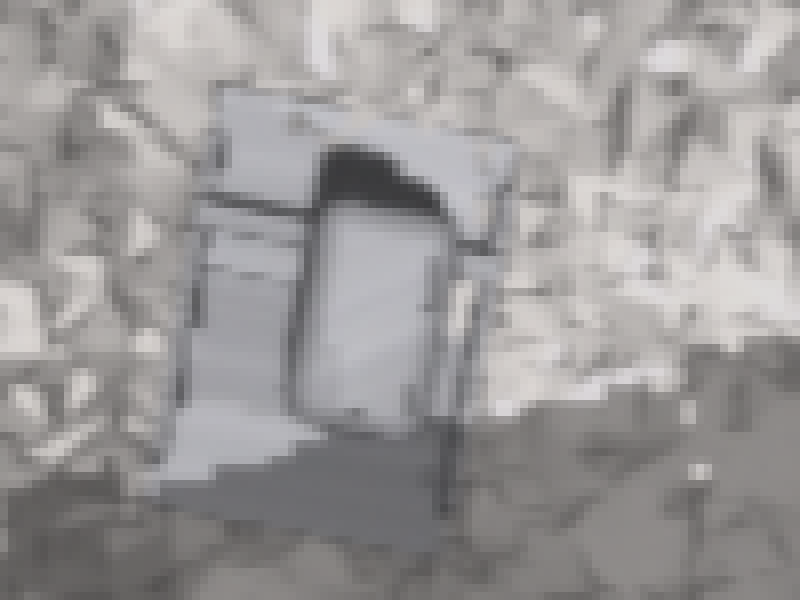

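Run:
```python
from h import *
np.set_printoptions(precision=4,suppress=True)
p=optics.get_image("wrist");S=env.observe();R=np.array(S["tool_rot"])
f=lambda L,z:np.array([on(p,[(285+x/8)/640,(105+y/8)/400],z) for x,y in L])
for L,z in(([(325,205),(445,215),(425,430),(298,412)],.15),([(218,85),(518,140),(440,550),(140,485)],.005)):
    c=f(L,z);d=np.roll(c,-1,0)-c
    print(c.mean(0),np.linalg.norm(d,axis=1),np.degrees(np.arctan2(d[:,1],d[:,0])))
    if z>.1:print(100*R.T@(c.mean(0)-S["position"]))
```

```text
[0.4374 0.1944 0.15  ] [0.0111 0.02   0.0121 0.0193] [-94.4817 175.5408  82.1087  -7.3031]
[ 4.1041  0.5631 11.9353]
[0.4204 0.1976 0.005 ] [0.0433 0.0601 0.0453 0.0584] [-99.9069 170.2971  77.8112 -11.6888]
```

```bash
python3 -m crank '[8.5,2.05,0.28,0,0, 8.5,2.05,0.28,0,0, 8.5,0,0,1.9,0.0875, 8.5,0,0,1.9,0.0875, 8.5,0,0,3,0, 8.5,0,0,3,0, 8.5,0,0,3,0, 8.5,0,0,3,0]' 20
python3 -m crank '[1.2,0,0,0,0, 1.2,0,0,0,0, 1.2,0,0,0,0, 1.2,0,0,0,0, 1.2,0,0,0,0, 1.2,0,0,0,0, 1.2,0,0,0,0, 1.2,0,0,0,0]'
```

```text
time_s: 3.37
position: [0.4376, 0.1939, 0.1106]
tool_rot: [[0.985, -0.174, 0.001], [-0.174, -0.985, 0.0], [0.001, -0.0, -1.0]]
ft_force: [1.4, 0.1, -0.1]
grip_width: 0.0851
gripper_force: 0.0
time_s: 4.03
position: [0.4381, 0.1955, 0.1124]
tool_rot: [[0.985, -0.171, 0.002], [-0.171, -0.985, 0.0], [0.002, -0.001, -1.0]]
ft_force: [-0.1, -0.5, 7.4]
grip_width: 0.0137
gripper_force: 21.2
```

```bash
python3 -m crank '[1.2,0,0,0.25,0, 1.2,-0.6,0,0,0, 1.2,-0.6,0,0,0, 1.2,-0.6,0,0.05,0, 1.2,-0.6,0,0.05,0, 1.2,-0.6,0,0.05,0, 1.2,-0.6,0,0.05,0, 1.2,0,0,0,0]'
python3 - <<'E'
from h import *
p=optics.get_image("side");f=spotter.look_for(p,"scoop");print(f[:1])
c=p["color"][180:310,230:400];cv2.imwrite("pics/c2.png",cv2.resize(c,(785,600))[:,:,::-1])
E
```

```text
time_s: 4.7
position: [0.4021, 0.2019, 0.1079]
tool_rot: [[0.985, -0.171, 0.002], [-0.171, -0.985, 0.0], [0.002, -0.001, -1.0]]
ft_force: [-0.6, -0.1, 7.7]
grip_width: 0.0135
gripper_force: 21.0
[{'at': [0.4992, 0.67], 'score': 0.78}]
```

View pics/c2.png

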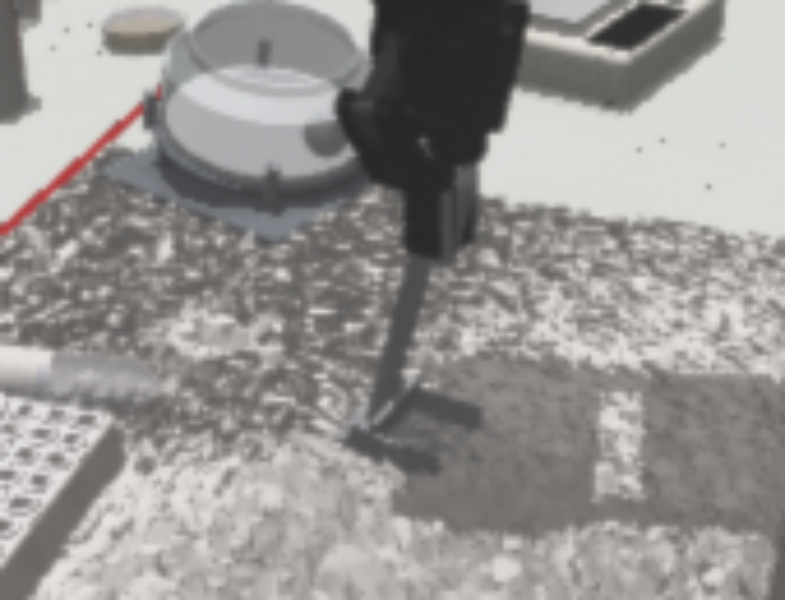

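```bash
python3 -m crank '[1.2,0,0,0.1,0, 1.2,-0.55,0,0,0, 1.2,-0.55,0,0,0, 1.2,-0.55,0,0,0, 1.2,-0.55,0,0,0, 1.2,-0.55,0,0,0, 1.2,-0.55,0,0,0, 1.2,0,0,0,0]'
python3 - <<'E'
from h import *
p=optics.get_image("side");f=spotter.look_for(p,"scoop");print(f[:1])
c=p["color"][210:320,240:385];cv2.imwrite("pics/c3.png",cv2.resize(c,(785,600))[:,:,::-1])
E
```

```text
time_s: 5.47
position: [0.3688, 0.2075, 0.106]
tool_rot: [[0.985, -0.171, 0.0], [-0.171, -0.985, 0.0], [0.0, -0.0, -1.0]]
ft_force: [0.6, -0.0, 4.2]
grip_width: 0.0138
gripper_force: 20.5
[{'at': [0.5033, 0.6678], 'score': 0.77}]
```

View pics/c3.png

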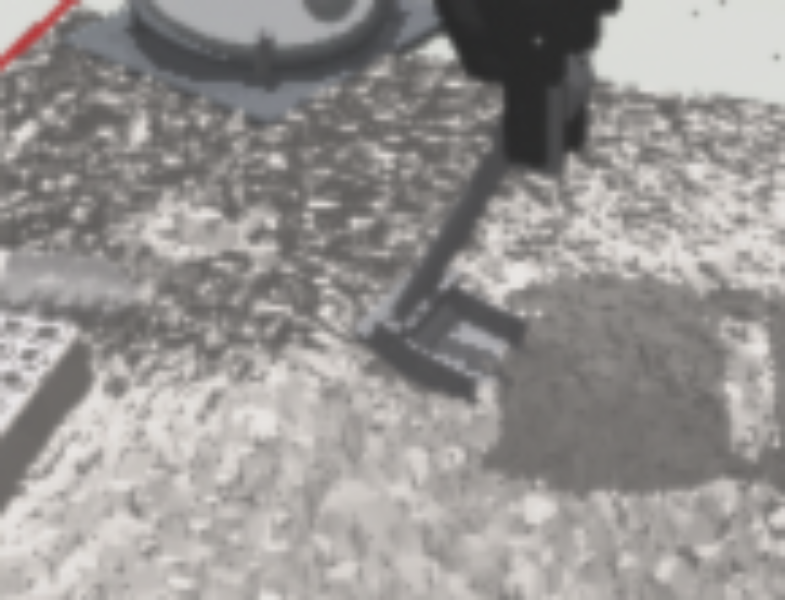

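```bash
python3 -m crank '[1.2,0,0,-1.5,0, 1.2,0,0,-2.5,0, 1.2,0,0,-2.5,0.0633, 1.2,0,0,-2.5,0.0633, 1.2,0,0,-2.5,0.0633, 1.2,1,0.7,-0.5,0, 1.2,1.7,1.1,0,0, 1.2,2.05,1.31,0,0]' 60
python3 -m crank '[1.2,2.05,1.31,0,0, 1.2,2.05,1.31,0,0, 1.2,2.05,1.31,0,0, 1.2,2.05,1.31,0,0, 1.2,2.05,1.31,0,0, 1.2,2.05,1.31,0,0, 1.2,2.05,1.31,0,0, 1.2,2.05,1.31,0,0]'
python3 -m crank '[1.2,1.9,1.2,0,0, 1.2,1,0.65,0,0, 1.2,0.4,0.3,0,0, 1.2,0,0,0,0, 1.2,0,0,0,0, 1.2,0,0,0,0, 1.2,0,0,0,0, 1.2,0,0,0,0]'
python3 - <<'E'
from h import *
np.set_printoptions(precision=4,suppress=True)
S=env.observe();R=np.array(S["tool_rot"]);print(100*R.T@(np.array([.5424,-.0266,.217])-S["position"]),R)
ps=[optics.get_image(n) for n in("side","wrist","top")]
a=ps[0]["color"][120:270,200:400];b=ps[1]["color"]
o=np.zeros((600,800,3),np.uint8);o[:300,:400]=cv2.resize(a,(400,300));o[:300,400:]=cv2.resize(ps[2]["color"][120:240,250:410],(400,300));o[300:,:480]=cv2.resize(b,(480,300))
cv2.imwrite("pics/c4.png",o[:,:,::-1])
for p in ps:
  for n in("ball","jar","scoop"):
    print(n,[(np.round(np.array(a["at"])*[640,400],1),round(a["score"],2)) for a in spotter.look_for(p,n)[:2]])
E
```

```text
time_s: 6.23
position: [0.4022, 0.1613, 0.2257]
tool_rot: [[0.936, -0.352, -0.002], [-0.352, -0.936, 0.0], [-0.002, 0.0, -1.0]]
ft_force: [0.1, 0.8, -1.9]
grip_width: 0.013
gripper_force: 58.7
time_s: 6.9
position: [0.519, 0.0044, 0.2247]
tool_rot: [[0.935, -0.354, -0.004], [-0.354, -0.935, 0.001], [-0.004, 0.0, -1.0]]
ft_force: [0.2, -0.0, -3.1]
grip_width: 0.0133
gripper_force: 58.7
time_s: 7.57
position: [0.5421, -0.0258, 0.2261]
tool_rot: [[0.935, -0.353, 0.0], [-0.353, -0.935, 0.0], [0.0, -0.0, -1.0]]
ft_force: [0.3, -0.0, -2.2]
grip_width: 0.0134
gripper_force: 58.6
[0.0566 0.062  0.9054] [[ 0.9355 -0.3534  0.0001]
 [-0.3534 -0.9355  0.0001]
 [ 0.0001 -0.0001 -1.    ]]
ball []
jar [(array([289.2, 207. ]), 0.91)]
scoop [(array([292.6, 170.4]), 0.77)]
ball [(array([326.3, 180.5]), 0.67)]
jar [(array([323.1,  95.1]), 0.72)]
scoop [(array([321.6, 181.3]), 0.81), (array([574.1, 145.8]), 0.16)]
ball []
jar [(array([315., 202.]), 0.58), (array([411.6, 227.7]), 0.54)]
scoop []
```

View pics/c4.png

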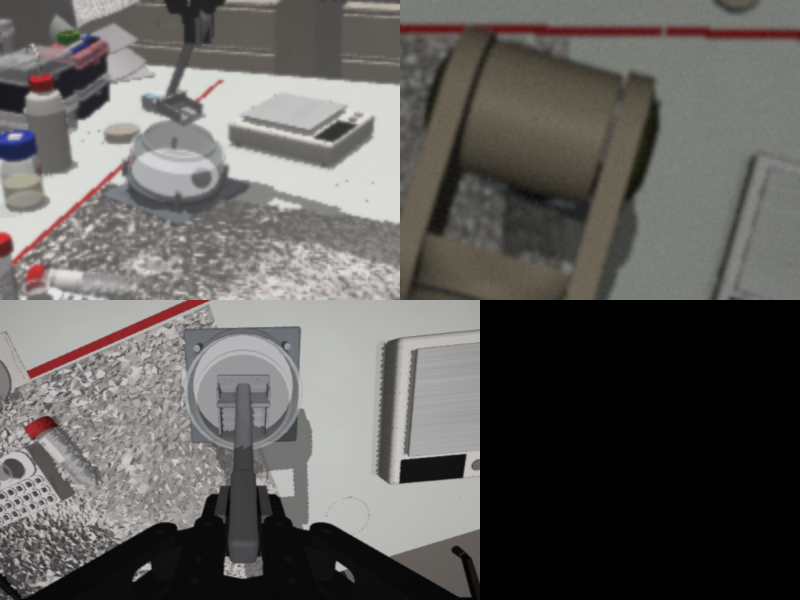

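Run:
```python
from h import *
np.set_printoptions(precision=4,suppress=True)
p=optics.get_image("wrist");S=env.observe();R=np.array(S["tool_rot"])
L=[(186,329),(300,327),(299,440),(188,441)]
for z in(.005,.015):
    c=np.array([on(p,[x/480,(y-300)/300],z) for x,y in L]);d=np.roll(c,-1,0)-c
    print(z,c.mean(0),np.linalg.norm(d,axis=1),"rel tool",R.T@(c.mean(0)-S["position"]))
# scoop predicted outline, lean th
ex=R[:,0];g=np.array(S["position"])+[0,0,.019]
for th in(26,30,34):
    t=np.radians(th);xs=np.cos(t)*ex+np.sin(t)*np.array([0,0,1]);zs=-np.sin(t)*ex+np.cos(t)*np.array([0,0,1])
    o=g-.128*zs;P=[o+.013*xs,o-.0476*xs+.0099*zs,o]
    print(th,[proj(p,q)*.75+[0,300] for q in P],o)
```

```text
0.005 [ 0.5961 -0.0474  0.005 ] [0.1449 0.1475 0.1584 0.1466] rel tool [0.0576 0.0004 0.2208]
0.015 [ 0.5965 -0.0475  0.015 ] [0.1409 0.1434 0.1541 0.1425] rel tool [0.058  0.0004 0.2108]
26 [array([242.751 , 381.1568]), array([242.7605, 442.7108]), array([242.7567, 394.6419])] [ 0.5949 -0.0464  0.1298]
30 [array([242.7449, 371.9509]), array([242.7617, 434.1241]), array([242.7523, 385.6641])] [ 0.6023 -0.0492  0.134 ]
34 [array([242.7372, 362.5907]), array([242.7621, 425.511 ]), array([242.7468, 376.563 ])] [ 0.6094 -0.0519  0.1387]
```

```bash
python3 -m crank '[1.2,0,0,1,0, 1.2,0,0,1.4,0, 1.2,0,0,1.4,0, 1.2,0,0,1.4,0, 1.2,0.3,0,1.2,0, 1.2,0.35,0,1.2,0, 1.2,0.3,0,1,0, 1.2,0,0,0.2,0]'
python3 -m crank '[1.2,0,0,0.1,0, 1.2,0,0,0.1,0, 1.2,0,0,0.1,0, 1.2,0,0,0,0, 1.2,0,0,0,0, 1.2,0,0,0,0, 1.2,0,0,0,0, 1.2,0,0,0,0]' 20
python3 - <<'E'
from h import *
ps=[optics.get_image(n) for n in("side","wrist")]
o=np.zeros((600,800,3),np.uint8);o[:,:400]=cv2.resize(ps[0]["color"][130:250,240:320],(400,600));o[:400,400:]=cv2.resize(ps[1]["color"][20:220,220:420],(400,400))
cv2.imwrite("pics/c5.png",o[:,:,::-1])
E
```

```text
time_s: 8.88
position: [0.5511, -0.03, 0.1362]
tool_rot: [[0.935, -0.354, -0.002], [-0.354, -0.935, 0.001], [-0.002, 0.0, -1.0]]
ft_force: [-0.1, -0.5, -2.2]
grip_width: 0.0134
gripper_force: 58.6
time_s: 9.55
position: [0.5513, -0.0299, 0.135]
tool_rot: [[0.935, -0.354, 0.0], [-0.354, -0.935, -0.0], [0.0, -0.0, -1.0]]
ft_force: [-0.5, -0.3, -3.2]
grip_width: 0.0135
gripper_force: 58.6
```

View pics/c5.png

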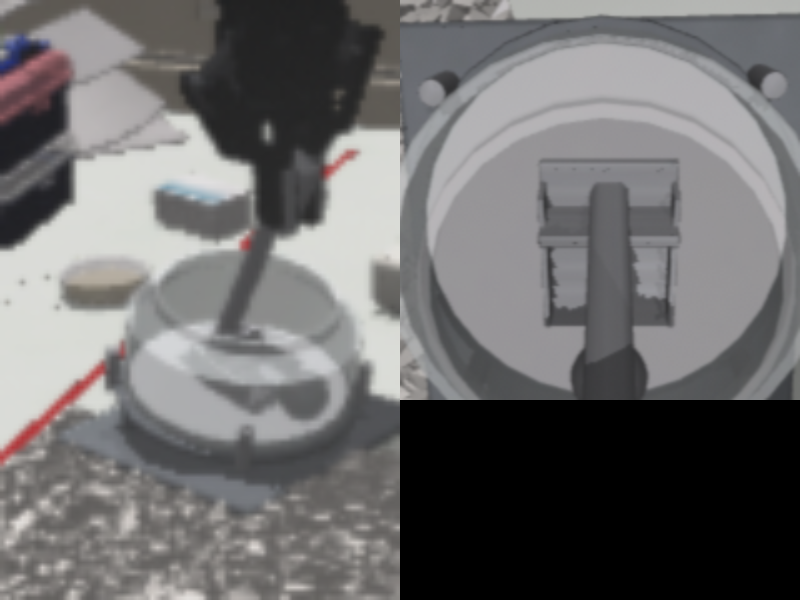

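```bash
python3 -m crank '[1.0,0,0,0.1,0, 1.0,0,0,0.1,0, 1.0,0,0,0.1,0, 1.0,0,0,0.1,0, 1.0,0,0,0,0, 1.0,0,0,0,0, 1.0,0,0,0,0, 1.0,0,0,0,0]' 20
```

```text
time_s: 10.32
position: [0.5516, -0.0301, 0.1337]
tool_rot: [[0.935, -0.354, 0.003], [-0.354, -0.935, -0.001], [0.003, 0.0, -1.0]]
ft_force: [-7.2, 1.1, 20.8]
grip_width: 0.0135
gripper_force: 62.1
```

```bash
python3 -m crank '[1.0,-0.1,0,-0.15,0, 1.0,-0.3,0,0.064,0, 1.0,-0.3,0,0.064,0, 1.0,-0.3,0,0.064,0, 1.0,-0.3,0,0.064,0, 1.0,-0.3,0,0.064,0, 1.0,-0.3,0,0.064,0, 1.0,-0.2,0,0.04,0]' 20
python3 - <<'E'
from h import *
p=optics.get_image("wrist");S=env.observe()
print(np.array(S["tool_rot"]).T@(np.array([.5963,-.0474,0])-S["position"]),S["position"],S["ft_force"])
for n in("ball","scoop"):print(n,[(np.round(np.array(a["at"])*[640,400],1),round(a["score"],2)) for a in spotter.look_for(p,n)[:2]])
E
```

```text
time_s: 10.98
position: [0.5337, -0.0232, 0.1298]
tool_rot: [[0.935, -0.354, 0.007], [-0.354, -0.935, -0.002], [0.008, -0.0, -1.0]]
ft_force: [2.8, -1.1, 3.9]
grip_width: 0.0133
gripper_force: 59.6
[0.06688238 0.0005292  0.13006618] [ 0.53316301 -0.02296956  0.1296442 ] [ 0.92238748 -1.34387082  8.95171226]
ball [(array([310.7, 186.1]), 0.67)]
scoop [(array([323.2, 179.3]), 0.64)]
```

Run:
```python
from h import *
p=optics.get_image("wrist");g=cv2.cvtColor(p["color"],cv2.COLOR_RGB2GRAY)
for r in range(130,232,6):print(r," ".join("%2d"%(v//10) for v in g[r,270:378:3]))
```

```text
130 15 15 15 15 15 15 13 11 10 10 10 10 10 10  9  8  9 10 10 10 10  8 10 10 10 10 10 10 10 11 13 15 15 15 15 15
136 15 15 15 15 15 15 13 14 14 14 13 14 14 14 13  8 10 10 10 10 10  8 14 14 14 14 14 14 14 14 13 15 15 15 15 15
142 15 15 15 15 15 15 15 12  5 11 13 13 13 13 13  8 10 10 10 10 10  8  9 14 14 14 14 13  7 13 15 15 15 15 15 15
148 15 15 15 15 15 15 15 13  5 11 13 13 13 13 13  8 10 10 10 10 10  8 11 15 15 15 14 13  7 14 15 15 15 15 15 15
154 15 15 15 15 15 15 15 13  5 11 13 13 13 13 13  8  9  9 10 10 10  9  8 12 14 14 14 13  7 13 15 15 15 15 15 15
160 15 15 15 15 15 15 15 12  7 13 14 14 14 14 12  8  9  9 10 10 10  9  8 14 15 15 15 13  8 13 15 15 15 15 15 15
166 15 15 15 15 15 15 15 14  9 13 13 13 13 13 12  8  9  9 10  9  9  9  8  9 14 14 14 13 10 15 15 15 15 15 15 15
172 15 15 15 15 15 15 15 14 10 10 13 13 13  7  7  8  9  9 10  9  9  8  6  7  9  9  8  8 10 13 15 15 15 15 15 15
178 13 15 15 15 15 15 15 13 11  8  8  8  8 10  9  9  9  9 10  9  9  8  7  6  6  9  9  8  7 13 15 15 15 15 15 14
184  8  8  8 11 15 15 15 15 15 15 15 12  6  6  6  9  9  9 10  9  9  8  7  7  6 14 15 15 15 15 15 15 12  8  8  8
190  9  8  8  8  8  8  8  9 12 14 15 14  6  6  7  9  9 10 10  9  9  8  6  7  7 15 15 13 10  8  8  8  8  9  8  8
196  8  8  8  8  8  8  8  8  8  8  8  8  7  6  7  9  9 10 10  8  6  6  6  6  8  8  8  9  9  9  9  9  9  9  9  9
202 12  9  9  9  9  8  8  8  8  8  8  8  8  8  6  6  6  6  6  6  6  6  6  8  9  9  8  9  9  9  9  9  9  9  9 12
208 13 13 13 13 12  9  9  9  9  9  9  9  9  9  5  6  6  6  6  6  6  6  6 10  9  9  9  9 10 10 10 11 14 14 14 14
214 12 13 14 14 14 14 14 14 14 13 11 10  9  9  6  6  6  6  6  6  6  6  5 10 10 10 13 14 14 14 14 15 14 14 14 14
220  8  8  9  9 11 13 14 14 13 13 14 15 14 14  6  6  6  6  6  6  6  6  6 14 16 15 14 14 14 14 14 12 11 11 11 11
226  9 10  9  9  8  8  9 10 10 10 11 10 11 12  5  5  5  5  5  5  5  5  5 10 12 11 11 10 10 10 10 11 11 11 11 11
```

```bash
python3 -m crank '[1.0,-0.2,0,0.04,0, 1.0,-0.2,0,0.04,0, 1.0,-0.2,0,0.04,0, 1.0,-0.2,0,0.04,0, 1.0,0,0,0,0, 1.0,0,0,0,0, 1.0,0,0,0,0, 1.0,0,0,0,0]' 20
python3 - <<'E'
from h import *
p=optics.get_image("wrist");S=env.observe()
print(np.array(S["tool_rot"]).T@(np.array([.5963,-.0474,0])-S["position"]),S["position"],S["ft_force"])
g=cv2.cvtColor(p["color"],cv2.COLOR_RGB2GRAY)
for r in range(136,200,6):print(r," ".join("%2d"%(v//10) for v in g[r,285:363:3]))
E
```

```text
time_s: 11.85
position: [0.5259, -0.0203, 0.128]
tool_rot: [[0.935, -0.354, 0.006], [-0.354, -0.935, -0.002], [0.006, -0.0, -1.0]]
ft_force: [1.4, -2.0, 7.9]
grip_width: 0.0132
gripper_force: 60.2
[0.07461187 0.00052189 0.12848529] [ 0.52595819 -0.02024432  0.1280245 ] [ 1.26857459 -1.74902754  7.51392405]
136 15 13 14 14 14 13 14 14 14 13  8 10 10 10 10 10  8 14 14 14 14 14 14 14 14 13
142 15 15 13  5 13 13 13 13 13 13  8 10 10 10 10 10  8 12 14 14 14 13 13  7 13 15
148 15 15 13  6 13 13 13 13 13 13  8 10 10 10 10 10  8  9 15 15 15 15 14  6 14 15
154 15 15 13  6 13 13 13 13 13 13  8  9 10 10 10 10  9  9 14 14 14 14 14  7 14 15
160 15 15 12  7  8 14 14 14 10  7  8  9  9 10 10 10  9  6 12 15 15 15 14  8 13 15
166 15 15 14  9 10 13 13  8 10 10  8  9 10 10 10 10  9  7  7  9 14 14 13 10 15 15
172 15 15 14 10 10 13 11 10 11 10  9  9  9 10  9 10  9  7  9  9  8  7  7 10 13 15
178  9 14 13 10 10  9  8 10 11 10  9  9 10 10 10  9  8  7  7  6  7  7  7  6 12 10
184  8  8  8  8  8  8  9  6  6  7  9  9 10 10 10  9  8  7  7  7  9  8  9  8  9  9
190  8  8  8  8  8  8  8  8  8  6  9  9 10 10  9  9  8  6  8  9  9  9  9  9  9  9
196  9  9  9  9  9  9  8  8  8  7  9  9 10 10 10  9  6  6  9  8  9  9  9  9  9  9
```

```bash
python3 -m crank '[1.0,-0.15,0,0.03,0, 1.0,-0.15,0,0.03,0, 1.0,-0.15,0,0.03,0, 1.0,0,0,0,0, 1.0,0,0,0,0, 1.0,0,0,0,0, 1.0,0,0,0,0, 1.0,0,0,0,0]' 20
python3 - <<'E'
from h import *
p=optics.get_image("wrist");S=env.observe()
print(np.array(S["tool_rot"]).T@(np.array([.5963,-.0474,0])-S["position"]),S["position"],S["ft_force"])
g=cv2.cvtColor(p["color"],cv2.COLOR_RGB2GRAY)
for r in range(136,200,6):print(r," ".join("%2d"%(v//10) for v in g[r,285:363:3]))
E
```

```text
time_s: 12.57
position: [0.5223, -0.0188, 0.1272]
tool_rot: [[0.935, -0.354, 0.007], [-0.354, -0.935, -0.002], [0.008, -0.001, -1.0]]
ft_force: [2.7, -1.4, 7.3]
grip_width: 0.0135
gripper_force: 60.0
[0.07837368 0.00052889 0.12783999] [ 0.52227141 -0.01884845  0.12724132] [ 2.80593401 -1.8107135   7.74950854]
136 15 14 12 12 12 12 12 12 11 11  8 10 10 10 10 10  8 12 12 12 12 12 12 11 12 13
142 15 15 13  6 13 13 13 13 13 13  8 10 10 10 10 10  8  8 14 14 14 14 13  6 14 15
148 15 15 14  6 13 13 13 13 13 13  8 10 10 10 10 10  9  9 15 15 15 15 14  7 14 15
154 15 15 13  5 10 13 13 13 12  7  8  9 10 10 10 10  9  6 11 14 14 13 13  6 13 15
160 15 15 13  7 11 14 14  8  9 10  9  9 10 10 10 10  9  7  9 11 15 15 14  8 13 15
166 15 15 15  9 10 13 10 10 11 10  9  9 10 10 10 10  9  7  9  9 14 14 13 10 15 15
172 13 15 14 10 13 14 10 10 12 10  9  9 10 10 10 10  8  7 11  9  7  7  8  9 13 14
178  8  8  8  8  8  9 12  9 11  9  9  9 10 10 10 10  8  7  7  7 11  9  8  8  8  8
184  8  8  8  8  8  8  8  8  6  6  9  9 10 10 10 10  9  6  7  9  9  9  9  9  9  9
190  9  9  9  9  9  9  8  8  8  7  9 10 10 10 10 10  9  7  9  9  9  9  9  9  9  9
196 14 14 14 14 13 12 10 10 10  7  9 10 10 10 10 10  8  6 10 10 11 13 14 14 14 14
```

Run:
```python
from h import *
np.set_printoptions(precision=4,suppress=True)
p=optics.get_image("wrist");S=env.observe();R=np.array(S["tool_rot"])
c=np.array([.5963,-.0474,0])
for n,px,z in(("ball",(324,170),.041),("nose",(324,174),.024),("back",(324,136),.045)):
    print(n,R.T@(on(p,[px[0]/640,px[1]/400],z)-c)*1000)
g=cv2.cvtColor(p["color"],cv2.COLOR_RGB2GRAY)
for x in(300,306,342,348):print(x," ".join(str(v//10) for v in g[126:196:2,x]))
```

```text
ball [-50.1385  -0.3101 -41.3821]
nose [-56.2295  -0.3155 -24.4279]
back [-27.5109  -0.3217 -45.2102]
300 10 10 10 12 13 12 12 13 13 13 14 13 13 13 13 14 14 14 13 13 13 13 13 13 14 10 10 8 8 8 8 8 9 9 9
306 10 10 10 12 13 12 12 13 13 13 14 13 13 13 13 13 12 8 8 9 10 10 10 10 10 10 9 8 8 8 8 8 8 9 9
342 10 10 10 12 14 12 13 14 14 15 15 15 14 14 14 15 14 11 8 8 9 9 9 9 8 7 7 7 8 9 9 9 9 9 9
348 10 10 10 12 14 12 13 14 14 15 14 15 14 14 13 14 14 15 14 14 14 13 11 7 7 8 9 8 8 9 8 9 9 9 10
```

```bash
python3 -m crank '[1.0,0,0,-0.1,0, 3.0,0,0,0,0, 8.5,0,0,0,0, 8.5,0,0,0,0, 8.5,0,0,0,0, 8.5,0,0,0,0, 8.5,0,0,0,0, 8.5,0,0,0,0]' 20
python3 - <<'E'
from h import *
p=optics.get_image("wrist");S=env.observe()
print(S["q"],S["position"],S["grip_width"],S["ft_force"])
g=cv2.cvtColor(p["color"],cv2.COLOR_RGB2GRAY)
for r in range(100,200,6):print(r," ".join("%2d"%(v//10) for v in g[r,285:363:3]))
print(" ".join("%2d"%(v//10) for v in g[190:400:5,324]))
E
```

```text
time_s: 13.33
position: [0.5199, -0.018, 0.1265]
tool_rot: [[0.935, -0.354, -0.0], [-0.354, -0.935, 0.0], [-0.0, 0.0, -1.0]]
ft_force: [-0.6, 0.0, -0.0]
grip_width: 0.0852
gripper_force: 0.0
[-1.50377503e+01  2.48281358e+01  8.85049655e+01  8.43347266e-04
  6.66757734e+01  9.57074405e+01] [ 0.51993369 -0.01801298  0.1265367 ] 0.08531110947242436 [ 1.15976834  0.24881388 -0.90982397]
100 15 13  8 14 14 14 14 14 14 14  9  9  9  9  9  9 10 14 14 14 14 14 14 14  8 13
106 15 13  6 13 13 13 13 13 13 12  7  9  9  9  9  9  8 13 13 13 13 13 13 12  9 12
112 15 13  9  9  9  9  9  9  8  8  7  9  9  9  9  9  7  9  9  9  9  9  9  8  9 13
118 15 14 10  9  9  9  9  9  9  9  7  9  9  9  9  9  7  9  9  9  9  9  9  9 10 13
124 15 12 13 13 13 13 13 13 12 12  8  9  9  9  9  9  8 13 14 14 14 14 14 14 14 13
130 15 15 12  8 14 14 13 13 13 12  8  9  9  9  9  9  8  8 14 14 14 14 13  8 13 14
136 15 15 13  6 11 13 13 13 13 12  8  9  9  9  9  9  8  8 15 14 14 14 13  7 14 14
142 15 15 13  6 12 14 14 14 14 12  8  9  9  9  9  9  8  8 12 15 15 15 14  7 14 15
148 15 15 13  6 13 13 13 13 13  9  8  9  9  9  9  9  8  7 12 14 14 14 13  6 14 15
154 15 15 13  6 14 14 14  9  9  8  8  9  9  9  9  9  8  6  6 15 15 15 14  7 13 15
160 15 15 13  5  8 13 10  9 11  8  8  9  9  9  9  9  8  6  8  8 14 14 13  8 13 15
166 15 15 12  6  9 14  9 10 11  7  8  9  9  9  9  9  8  6  8  9 11 13 13 10 14 15
172  8  8  8  8  8  8  8 10 11  7  8  9  9  9  9  9  8  7  7  6  7  7  7  8  8  8
178  8  8  8  8  8  8  8  7  7  7  8  9  9  9  9  9  8  7  6  8  8  8  9  9  9  9
184  9  9  9  9  8  8  8  8  8  7  8  9  9  9  9  9  8  7  8  8  8  8  9  9  9  9
190 13 13 13 12 10  9  9  9  9  7  8  9  9  9  9  9  8  7  9  9  9 10 12 13 14 14
196 14 14 12 12 13 13 14 14 13  6  5  5  5  7  6  5  6  7 11 14 14 13 12 12 13 14
 9  9  8  8  8  8  6  6  6  6  6  6  6  6  6  6  6  6  6  7  8  7  7  7  7  7  7  9 10 11  7 10 10 11  9 10 10  1  1  1  0  0
```

```bash
python3 -m crank '[8.5,0,0,0,-0.121, 8.5,0,0,0,-0.121, 8.5,0,0,0,-0.121, 8.5,0,0,0,-0.121, 8.5,0,0,0,-0.121, 8.5,0,0,0,-0.121, 8.5,0,0,0,-0.121, 8.5,0,0,0,-0.121]' 20
python3 -m crank '[8.5,0,0,0,-0.121, 8.5,0,0,0,-0.121, 8.5,0,0,0,-0.121, 8.5,0,0,0,-0.121, 8.5,0,0,0,-0.121, 8.5,0,0,0,0, 8.5,0,1.2,0,0, 8.5,0,1.2,0,0]'
python3 - <<'E'
from h import *
ps=[optics.get_image(n) for n in("side","wrist")]
for p in ps:
  for n in("ball","scoop"):print(n,[(np.round(np.array(a["at"])*[640,400],1),round(a["score"],2)) for a in spotter.look_for(p,n)[:2]])
S=env.observe();R=np.array(S["tool_rot"]);print(R.round(3),1000*R.T@(np.array(S["position"])-[.5963,-.0474,0]),S["ft_force"])
E
```

```text
time_s: 14.05
position: [0.5199, -0.018, 0.1266]
tool_rot: [[0.819, 0.574, -0.0], [0.574, -0.819, 0.0], [-0.0, -0.0, -1.0]]
ft_force: [0.4, -0.4, -0.1]
grip_width: 0.0853
gripper_force: 0.0
time_s: 14.72
position: [0.5425, -0.0264, 0.1267]
tool_rot: [[0.356, 0.934, -0.0], [0.934, -0.356, 0.0], [0.0, -0.0, -1.0]]
ft_force: [-0.1, 1.0, 0.5]
grip_width: 0.0855
gripper_force: 0.0
ball []
scoop [(array([302., 174.]), 0.61)]
ball [(array([335.2, 210.9]), 0.57)]
scoop [(array([328.2, 268.1]), 0.76)]
[[ 0.353  0.936 -0.001]
 [ 0.936 -0.353  0.   ]
 [-0.    -0.001 -1.   ]] [   0.58067322  -58.57026753 -126.44620769] [-0.03863027  0.49259068  0.3741309 ]
```

```bash
python3 -m crank '[8.5,0,0.4,0,0, 8.5,0,0.4,0,0, 8.5,0,0.3,0,0, 8.5,0,0.3,0,0, 8.5,0,0.3,0,0, 8.5,0,0.3,0,0, 8.5,0,0.3,0,0, 8.5,0,0.2,0,0]' 20
python3 - <<'E'
from h import *
ps=[optics.get_image(n) for n in("side","wrist")]
for p in ps:
  for n in("ball","scoop"):print(n,[(np.round(np.array(a["at"])*[640,400],1),round(a["score"],2)) for a in spotter.look_for(p,n)[:2]])
S=env.observe();R=np.array(S["tool_rot"]);print(1000*R.T@(np.array(S["position"])-[.5963,-.0474,0]),S["ft_force"])
o=np.zeros((600,800,3),np.uint8);o[:,:400]=cv2.resize(ps[0]["color"][130:250,240:320],(400,600));o[:400,400:]=cv2.resize(ps[1]["color"][100:400,170:470],(400,400))
cv2.imwrite("pics/c6.png",o[:,:,::-1])
E
```

```text
time_s: 15.68
position: [0.5662, -0.0354, 0.1266]
tool_rot: [[0.352, 0.936, 0.0], [0.936, -0.352, 0.0], [0.0, 0.0, -1.0]]
ft_force: [-1.5, 0.2, 1.0]
grip_width: 0.085
gripper_force: 0.2
ball []
scoop [(array([297.2, 174.3]), 0.61)]
ball [(array([297.9, 211.2]), 0.81)]
scoop [(array([287.2, 272.2]), 0.6)]
[   0.64978392  -32.9035096  -126.57562033] [0.30546498 0.42733931 0.08801796]
```

View pics/c6.png

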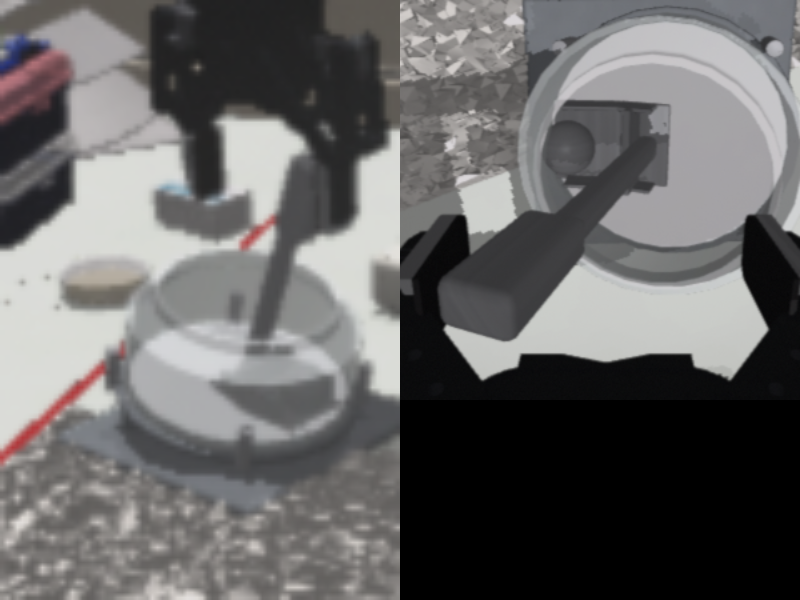

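```bash
python3 -m crank '[8.5,0,0.3,0,0, 8.5,0,0.3,0,0, 8.5,0,0.3,0,0, 8.5,0,0.3,0,0, 8.5,0,0.3,0,0, 8.5,0,0.3,0,0, 8.5,0,0.3,0,0, 8.5,0,0.2,0,0]' 20
cat > m.py <<'E'
from h import *
p=optics.get_image("wrist")
S=env.observe();R=np.array(S["tool_rot"]);t=R.T@(np.array(S["position"])-[.5963,-.0474,0]);print("tool",(1000*t).round(1),np.round(S["ft_force"],1))
for n,z in(("ball",.045),("scoop",.04)):
    for a in spotter.look_for(p,n)[:2]:print(n,np.round(np.array(a["at"])*[640,400],1),round(a["score"],2),(1000*R.T@(on(p,a["at"],z)-[.5963,-.0474,0])).round(1))
g=cv2.cvtColor(p["color"],cv2.COLOR_RGB2GRAY)
for r in(185,195,205,213,220,228):print(r," ".join("%2d"%(v//10) for v in g[r,230:390:4]))
E
python3 m.py
```

```text
time_s: 16.65
position: [0.5877, -0.0435, 0.1265]
tool_rot: [[0.352, 0.936, -0.0], [0.936, -0.352, 0.0], [-0.0, -0.0, -1.0]]
ft_force: [-0.8, 0.3, 1.0]
grip_width: 0.0848
gripper_force: 0.5
tool [   0.5   -9.2 -126.5] [-1.4 -0.2  1.1]
ball [267.4 214.7] 0.63 [ -1.6 -47.1 -45. ]
scoop [267.2 277.3] 0.95 [-51.2 -50.2 -40. ]
185 17 12 12 13 10  8  8  8  8  8  8  8  8  8  8  8  8  8  8  7  8  5  7  7  8  8  8  8 16 16 16 16 16 16 16 16 16 16 16 16
195 14 13 14  9  9  9  8  5  6  6  6  5  7  8  8  8  8  8  8  8  8  5  6  8  8  8  8  8 16 16 16 16 16 16 16 16 16 16 16 16
205 12 14 11  9  8  6  7  7  7  7  7  7  6  6  7  9  9  9  9  8  8  5  5  5  5  5  8  8 16 16 16 16 16 16 16 16 16 16 16 16
213 13 14 10  9  7  7  8  8  9  8  8  7  7  6  5  9  9  9 10  8  6  5  5  5  5  6  8  9 16 15 16 16 16 15 16 16 16 16 16 15
220 13 14 10  9  8  7  7  8  8  8  8  7  7  6  8  9  9  9  9  5  5  5  5  5  5  9  9  9 15 16 15 16 16 16 16 16 15 16 16 15
228 16 14 11  9  9  9  8  8  8  8  8  8  7  8 10  9  9  6  5  5  5  5  5  5  9  9  9  9 16 16 16 15 15 16 16 16 15 15 16 16
```

```bash
python3 -m crank '[8.5,0,0.2,0,0, 8.5,0,0.2,0,0, 8.5,0,0.2,0,0, 8.5,0,0.2,0,0, 8.5,0,0,0,0, 8.5,0,0,0,0, 8.5,0,0,0,0, 8.5,0,0,0,0]' 20; python3 m.py
```

```text
time_s: 17.47
position: [0.5948, -0.0462, 0.1265]
tool_rot: [[0.352, 0.936, -0.0], [0.936, -0.352, 0.0], [0.0, -0.0, -1.0]]
ft_force: [-0.3, 0.4, -1.0]
grip_width: 0.0853
gripper_force: 0.2
tool [   0.6   -1.9 -126.5] [-1.6  0.8 -0. ]
ball [272.9 215.1] 0.84 [ -1.8 -35.9 -45. ]
scoop [255.1 279. ] 0.7 [-52.5 -51.6 -40. ]
185 13  9  8  8  8  8  8  8  8  8  8  8  8  8  8  8  8  7  5  5  8  8  8  8  8 14 16 16 16 15 15 15 15 15 15 15 18 19 17 18
195  9  8  8  8  8  8  8  8  8  8  6  5  5  5  7  8  8  7  5  5  8  8  8  8  8 14 15 15 15 15 15 15 15 16 16 15 15 16 19 19
205  9  9  9  8  8  8  9  6  6  7  7  7  7  7  6  6  5  7  5  5  5  5  5  8  8 15 15 15 15 15 15 15 15 15 15 15 15 15 15 18
213 10  9  9  9 10 10  9  7  7  7  8  8  8  7  7  7  6  7  5  5  5  5  5  8  9 15 15 15 15 15 15 15 15 15 15 15 15 15 15 15
220 10  9  9  8  9  9  9  7  7  8  8  8  8  7  7  7  6  5  5  5  5  5  7  9  9 15 15 15 15 15 15 15 15 15 15 15 15 15 15 15
228 12  9  9  9  8  8  9  9  7  8  8  8  8  8  8  5  5  5  5  5  5  8  9  9  9 15 15 15 15 15 15 15 15 15 15 15 15 15 15 15
```

```bash
python3 -m crank '[6.5,0,-0.6,-0.5,0, 5.5,0,-0.6,-0.5,0, 4.5,0,-0.5,0,0, 3.8,0,-0.5,0,0, 3.2,0,-0.4,0,0, 3.0,0,-0.3,0,0, 3.0,0,0,0,0, 3.0,0,0,0,0]' 20; python3 m.py; python3 -m crank '[2.6,0,0,0,0, 2.4,0,0,0,0, 1.9,0,0,0,0, 1.9,0,0,0,0, 1.9,0,0,0,0, 1.9,0,0,0,0, 1.9,0,0,0,0, 1.9,0,0,0,0]' 30; python3 m.py
```

```text
time_s: 18.28
position: [0.5676, -0.036, 0.1366]
tool_rot: [[0.352, 0.936, -0.0], [0.936, -0.352, 0.0], [0.0, -0.0, -1.0]]
ft_force: [-0.4, -1.0, 0.8]
grip_width: 0.0294
gripper_force: 0.3
tool [   0.6  -30.6 -136.6] [-1.  -0.4  0.6]
ball [322.  207.6] 0.97 [  0.4 -31.7 -45. ]
scoop [321.4 262.6] 0.69 [-44.2 -32.2 -40. ]
185 12 16 13 14 10  9 13 10 13 16 13 13 14 14  9  9  9  9  9  9  8  9  9  8  8  8  8  9  8  6  8  9 16 16 16 15 17 17 17 17
195 21 10  9 10  9 10 11 11 15 13 13 14 14 10  9  9  9  9  9  7  6  7  7  7  6  6  7  8  8  5  8  9 15 15 16 16 17 16 16 17
205 17 11 10 10 11 10 10 10 16 14 13 14 10  9  9 10 10 10  6  7  8  8  8  8  8  7  7  6  8  5  5  5  6 15 10 16 16 16 16 16
213 17 10 12 11 12 12 12 11 15 13 14 14 10  9  8 10 10 10  7  8  8  9  9  9  8  8  7  6  8  5  5  5  5 10 10 16 16 16 16 16
220 13 11 12 12  9 10 10 10 15 14 14 14 10  9  8  9 10 10 10  8  8  8  8  8  8  7  8  9  5  5  5  5  6 10 10 16 16 16 16 16
228 16 15 16 20 21 21 17 12 16 16 14 15 10 10  8  8  8  9  8  8  9  8  8  8  7  7  9  6  5  5  5  5  9 10 10 16 16 16 16 16
time_s: 19.1
position: [0.569, -0
[... 335 characters left out ...]
10  9  8  9  9  8  8  9  8  8  8  8  9  8  8  8  8  9 13 16 14 17 16 17 17 17 17
195 18 10 10 10 10 10 11 15 15 13 13 14  9  9  8  9  8  9  6  6  7  7  6  6  6  9  8  8  7  9  9 12 15 14 17 16 16 16 16 16
205 17 12 10 11 11 11 10 15 15 13 15 11  9  9 10 10  9  7  7  8  8  8  8  8  7  7  6  8  5  5  5  7 14 13 16 16 16 16 16 16
213 13 10 13 12 12 12 11 15 15 13 15 10  9  8 10 10  9  7  8  8  9  9  8  8  8  7  6  7  5  5  5  7 10 13 16 16 16 16 16 16
220 11 13 12 11  8 10 10 15 16 13 15 10  9  8  8 10 10  7  8  8  8  8  8  8  8  7  8  5  5  5  5  9 10 14 16 16 16 16 16 16
228 15 16 18 21 21 20 12 12 16 13 15 10 10  8  8  8  8  9  9  8  8  8  8  7  7  9  6  5  5  5  5 10 10 15 16 16 16 16 16 16
```

```bash
python3 -m crank '[1.9,0,0.1,-0.1,0, 1.9,0,0.1,-0.1,0, 1.9,0,0.1,-0.2,0, 1.9,0,0,-0.2,0, 1.9,0,0,-0.3,0, 1.9,0,0,-0.3,0, 1.9,0,0,-0.3,0, 1.9,0,0,0,0]' 60; python3 m.py
```

```text
time_s: 19.92
position: [0.5725, -0.0379, 0.1523]
tool_rot: [[0.352, 0.936, 0.005], [0.936, -0.352, -0.002], [0.0, 0.006, -1.0]]
ft_force: [8.9, -4.4, -0.0]
grip_width: 0.022
gripper_force: 57.3
tool [   0.5  -24.4 -152.6] [ 8.  -3.4  1.4]
ball [304.6 209.5] 0.59 [ -5.9 -38.8 -45.3]
scoop [320.8 269.4] 0.74 [-57.9 -26.8 -40.2]
185 12 11 15 12 13 13 13 16 13 14 18 15  8  8  8  8  8  8  8  8  8  8  9  9  8  7  8  9  8  8  9 16 16 16 16 16 16 16 16 16
195 13 11 10 11  9  8 10 15 13 15 17  8  8  8  8  6  6  6  7  6  6  6  8  8  8  7  8  9  8  8  9 16 16 16 16 16 16 16 16 16
205 14 15  9 11 11 10 11 14 13 15 13  8  9  9  6  7  7  8  8  8  7  7  7  6  8  5  5  5  5 10 10 16 16 16 16 16 16 16 16 16
213 16 13 11 10  9 10  9 15 13 15 12  8  9  9  7  7  8  8  9  9  8  8  7  6  8  5  5  5  5 10 11 16 16 16 16 16 16 16 16 16
220 18 16 16 15 20 20 16 15 15 15 14  8  8  9  9  8  9  9  8  8  8  8  7 10  9  5  5  5  5 10 11 16 16 16 16 16 16 16 16 16
228 20 20 20 20 20 20 14 13 16 13 18  9  8  8  8  8  8  7  8  8  7  6  7  8  8  5  5  5  5  9 13 16 16 16 16 16 16 16 16 16
```

```bash
python3 -m crank '[1.9,0,0.2,-0.1,0, 1.9,0,0.4,-0.1,0, 1.9,0,0.4,-0.1,0, 1.9,0,0.5,-0.1,0, 1.9,0,0.5,-0.1,0, 1.9,0,0.5,-0.1,0, 1.9,0,0.4,-0.1,0, 1.9,0,0.2,0,0]' 60; python3 m.py
```

```text
time_s: 20.73
position: [0.6001, -0.0482, 0.1586]
tool_rot: [[0.352, 0.936, -0.0], [0.936, -0.352, -0.0], [-0.0, -0.0, -1.0]]
ft_force: [0.6, -0.4, -3.4]
grip_width: 0.0217
gripper_force: 58.2
tool [   0.5    3.8 -158.5] [-0.7 -0.4 -4.1]
ball [299.2 210.8] 0.58 [ -8.9 -14.7 -45. ]
scoop [319.8 258. ] 0.69 [-50.8   0.9 -40. ]
185 13  9  9  9 16 16 16 16  8  8  8  8  8  8  8  8  8  8  8  8  8  8  8  8  8  8  8  8  8 14 16 16 16 16 19 19 18 19 19 19
195 10  9  9  9 15 16 16 16  8  8  8  8  8  8  6  6  6  6  6  6  5  8  8  8  8  8  8  8  8 15 16 16 16 16 16 19 18 18 19 19
205 10 10  9  9 10 16 16 16 10  9  9  9  8  6  7  7  7  8  7  7  7  6  6  8  5  5  5  6 10 15 16 16 16 16 16 16 19 16 19 19
213 11 11  9  9  9 14 16 16 11  9  9  9  8  7  7  8  8  9  8  8  7  7  6  8  5  5  5  5 10 15 16 16 16 16 16 16 19 17 19 19
220 11 11 11  9  9  9 15 16 13  9  9  9  9  7  8  9  9  9  8  8  8  7  9  9  5  5  5  5  9 15 16 16 16 16 16 16 19 18 19 19
228 14 11 10 11  9  9  9 15 13  9  9  9  8  8  8  8  8  8  7  6  6  7  7  8  5  5  5  5  9 15 16 16 16 16 16 16 19 18 19 19
```

```bash
python3 -m crank '[1.9,0,0.2,-0.3,0, 1.9,0,0.1,-0.7,0, 1.9,0,0,-1.1,0, 1.9,0,0,-1.4,0, 1.9,0,0,-1.6,0, 1.9,0,0,-1.6,0, 1.9,0,0,-1.6,0, 1.9,0,0,-1.3,0]' 60
python3 -m crank '[1.9,0,0,-0.9,0, 1.9,0,0,-0.5,0, 1.9,0,0,-0.2,0, 1.9,0,0,0,0, 1.9,0,0,0,0, 1.9,0,0,0,0, 1.9,0,0,0,0, 1.9,0,0,0,0]'
python3 m.py
python3 - <<'E'
from h import *
p=optics.get_image("side")
for n in("ball","scoop"):print([(np.round(np.array(a["at"])*[640,400],1),round(a["score"],2)) for a in spotter.look_for(p,n)[:2]])
S=env.observe();R=np.array(S["tool_rot"]);e=R[:,1];g=np.array(S["position"])
for h in(.12,.127,.134):
    o=g+[0,0,.019-h];print(h,o,proj(p,o),proj(p,o-.0476*e+[0,0,.0099]),proj(p,o-.02*e+[0,0,.018]))
# bottom-most dark pixels of the scoop near there
g2=cv2.cvtColor(p["color"],cv2.COLOR_RGB2GRAY)
u,v=proj(p,g+[0,0,-.1]).astype(int)
for r in range(v-20,v+24,3):print(r," ".join("%2d"%(x//10) for x in g2[r,u-24:u+36:2]))
print(u)
E
```

```text
time_s: 21.55
position: [0.6024, -0.049, 0.2567]
tool_rot: [[0.352, 0.936, 0.002], [0.936, -0.352, -0.0], [0.0, 0.002, -1.0]]
ft_force: [0.3, -0.3, -3.5]
grip_width: 0.0212
gripper_force: 58.3
time_s: 22.22
position: [0.6023, -0.049, 0.2701]
tool_rot: [[0.352, 0.936, -0.001], [0.936, -0.352, 0.0], [-0.0, -0.001, -1.0]]
ft_force: [-0.6, -0.7, -3.1]
grip_width: 0.0209
gripper_force: 58.2
tool [   0.6    6.  -270.2] [ 0.8  0.4 -2.9]
ball [301.4 209.1] 0.93 [-41.8 -18.4 -45. ]
scoop [320.9 262.2] 0.84 [-108.4    3.   -40. ]
185 12 16 17 14 14 17 14  9  8  8  8  7  8  8  7  7  8  7  7  7  7  8  8  8  8  8  8  8  8 13 15 17 17 18 18 18 12 10 19 19
195 11 12 19 19 19 19 17 14  8  7  8  7  8  8  5  6  6  6  6  6  5  8  7  8  8  8  8  8  8 15 15 18 18 18 17 16 10 11 19 19
205 11 11 19 19 19 19 19 14  8  8  9  8  8  6  7  7  7  7  7  7  6  6  6  7  5  5  5  5  9 15 18 18 18 12 16 11 11 10 19 19
213 11 11 19 19 19 19 19 12  9  9  9  9  8  7  7  8  8  9  8  7  7  6  6  7  5  5  5  5  9 18 15 11 13 12  9 11 11 11 19 19
220 11 11 15 19 19 19 19 16  9  9  9  9  9  7  8  8  8  9  8  7  7  6  8  9  5
[... 1330 characters left out ...]
 8  9 10 12 16 21 21 21 21 20 21 21 21
162 21 21 21 21 21 21 21 21 13  9  8  7  7  8  8 10 12 17 21 21 21 21 21 21 19 14 20 21 21 21
165 21 21 21 21 21 21 21 21 21 22 22 22 21 21 21 21 21 21 21 21 21 21 19 10 20 21 21 21 21 21
168 21 21 21 21 21 21 18 11 16 16 17 18 19 20 20 20 18 21 21 21 20 13 14 21 21 21 21 21 21 21
171 21 21 21 21 21 21 19  9  9  9  9 10 11  9  9  9 16 21 21 12 14 21 21 21 21 21 21 21 21 21
174 21 21 21 21 21 21 20 13  9  9  9  9  9  9  9  9 15 19 12 20 21 21 21 21 21 21 21 21 21 21
177 21 21 21 21 21 21 21 21 21 21 19 13 11 12 15 19 10 20 21 21 21 21 21 21 21 21 21 21 21 21
180 21 21 21 21 21 21 21 21 21 21 21 18 17 15 14 14 16 19 21 21 21 21 21 21 21 21 21 21 21 21
282
```

```bash
python3 -m crank '[1.9,-0.4,-0.13,0,0, 1.9,-0.9,-0.13,0,0, 1.9,-1.4,-0.13,0,0, 1.9,-1.9,-0.13,0,0, 1.9,-2.2,-0.13,0,0, 1.9,-2.2,-0.13,0,0, 1.9,-2.2,-0.13,0,0, 1.9,-2.2,-0.13,0,0]' 60
python3 -m crank '[1.9,-2.2,-0.13,0,0, 1.9,-2.2,-0.13,0,0, 1.9,-2.2,-0.13,0,0, 1.9,-2.2,-0.13,0,0, 1.9,-1.9,-0.13,0,0, 1.9,-1.4,-0.13,0,0, 1.9,-0.9,-0.13,0,0, 1.9,-0.4,-0.13,0,0]'
python3 m.py
python3 - <<'E'
from h import *
S=env.observe();R=np.array(S["tool_rot"])
for n in("top","wrist","side"):
    p=optics.get_image(n)
    for q in("balance","ball"):
        for a in spotter.look_for(p,q)[:2]:print(n,q,np.round(np.array(a["at"])*[640,400],1),round(a["score"],2),on(p,a["at"],.045).round(4))
    if n=="top":print(np.array([proj(p,[.4877,-.2945,.05])]))
    if n=="wrist":
        c=np.array([.4877,-.2945,.05]);t=np.radians(-15);ex=np.array([np.cos(t),np.sin(t),0]);ey=np.array([-np.sin(t),np.cos(t),0])
        for a,b in((1,1),(1,-1),(-1,-1),(-1,1)):print(proj(p,c+.065*a*ex+.065*b*ey))
        g=cv2.cvtColor(p["color"],cv2.COLOR_RGB2GRAY)
        for r in range(90,300,15):print(r," ".join("%2d"%(v//10) for v in g[r,140:500:8]))
E
```

```text
time_s: 23.18
position: [0.5441, -0.1728, 0.2707]
tool_rot: [[0.353, 0.936, 0.0], [0.936, -0.353, -0.0], [-0.0, 0.0, -1.0]]
ft_force: [0.4, 0.1, -3.4]
grip_width: 0.0212
gripper_force: 58.2
time_s: 23.85
position: [0.4876, -0.2938, 0.2706]
tool_rot: [[0.354, 0.935, -0.0], [0.935, -0.354, -0.0], [-0.0, -0.0, -1.0]]
ft_force: [-0.8, 0.0, -3.8]
grip_width: 0.0213
gripper_force: 58.2
tool [-268.8  -14.7 -270.5] [ 0.8  1.2 -2.8]
ball [297.6 209.5] 0.83 [-312.   -43.2  -44.9]
scoop [317.1 256.6] 0.57 [-371.   -22.   -39.9]
185  5  2  2  2  2  2  1  1  8  7  7  7  7  8  7  7  7  7  7  7  7  8  8  7  8  8  8  8  8  9 11 10 10 10 10 11 17 17 17 16
195 16 19 20 20 20 20 12 12  9  9  9  9  9  8  6  6  6  6  6  5  5  8  7  7  8  8  8  8  8 10 10 10 10 10 10 12 17 17 17 17
205 10 19 20 13 11 11 13 19  9  9  9  9  8  6  7  7  7  7  7  7  6  6  6  7  5  5  5  5  9 17 17 18 17 17 17 17 17 17 17 17
213 16 11 12 12  7  7 16 12  9  9  9  9  8  7  7  7  8  9  8  7  7  6  5  8  5  5  5  5  9 17 17 18 17 17 17 17 17 17 18 17
220 19 12 12 12 12 11 11 12 10  9  9  9  8  7  8  8  9  8  8  8  7  6  9  8  5  5
[... 1783 characters left out ...]
 9  8  7  8  8  7  9  5  5  6 17 18 17 17 17 19 17 19 19 19 19 19 19 19 19 19 19 19 19
240 10 10 11 19 19 19 19 19 19 19 19 19 17 20 20 20 12 10 11 11 11 11 11  5  5  5 19 19 19 19 19 19 19 19 19 19 19 19 19 19 19 19 19 19 19
255 10 10 10 11 19 19 19 19 19 19 19 19 19 19 19 19 19 19  5  5 10  5  5  5  5  5  7  5  5 19 19 19 19 19 19 19 19 19 19 19 19 19 19 19 19
270 10 10 10 10 11 19 19 19 19 19 19 19 19 19 19 19  1  1  5  1  4  5  5  5  5  5  5  1  5  1  1 19 19 19 19 19 19 19 19 19 19 19 19 19 19
285 10 10 10 10 10 10 19 19 19 19 19 19 19 19 19  1  1  5  5  0  5  5  5  5  5  5  5  1  5  5  1  1 19 19 19 19 19 19 19 19 19 19 19 19 18
side balance [351.9 184.3] 0.96 [ 0.4526 -0.2228  0.045 ]
```

```bash
python3 -m crank '[1.9,0,0,0.4,0, 1.9,0,0,0.8,0, 1.9,0,0,1.2,0, 1.9,0,0,1.5,0, 1.9,0,0,1.5,0, 1.9,0,0,1.5,0, 1.9,0,0,1.4,0, 1.9,0,0,1.0,0]' 60
python3 -m crank '[1.9,0,0,0.6,0, 1.9,0,0,0.3,0, 1.9,0,0,0.2,0, 1.9,0,0,0.1,0, 1.9,0,0,0.1,0, 1.9,0,0,0.1,0, 1.9,0,0,0,0, 1.9,0,0,0,0]'
```

```text
time_s: 25.12
position: [0.488, -0.2921, 0.1756]
tool_rot: [[0.352, 0.936, -0.002], [0.936, -0.352, 0.002], [0.001, -0.002, -1.0]]
ft_force: [-0.3, 0.2, -4.0]
grip_width: 0.0215
gripper_force: 58.3
time_s: 25.78
position: [0.4885, -0.2926, 0.1638]
tool_rot: [[0.352, 0.936, 0.0], [0.936, -0.352, -0.0], [-0.0, 0.0, -1.0]]
ft_force: [0.7, 0.0, -2.5]
grip_width: 0.0211
gripper_force: 58.3
```

```bash
python3 -m crank '[1.9,0,0,0.15,0, 1.9,0,0,0.15,0, 1.9,0,0,0.15,0, 1.9,0,0,0.1,0, 1.9,0,0,0.1,0, 1.9,0,0,0.05,0, 1.9,0,0,0,0, 1.9,0,0,0,0]' 60; python3 m.py|head -3
```

```text
time_s: 26.45
position: [0.4886, -0.2925, 0.1569]
tool_rot: [[0.352, 0.936, 0.0], [0.936, -0.352, -0.0], [-0.0, 0.0, -1.0]]
ft_force: [-0.6, 0.2, -0.4]
grip_width: 0.0213
gripper_force: 58.3
tool [-267.4  -14.5 -156.8] [-0.1  0.3 -1. ]
ball [300.1 212. ] 0.88 [-277.3  -32.2  -45. ]
scoop [317.8 261.1] 0.95 [-320.7  -18.9  -40. ]
```

Force is starting to rise; touching soon. Smaller steps.

```bash
python3 -m crank '[1.9,0,0,0.05,0, 1.9,0,0,0.05,0, 1.9,0,0,0,0, 1.9,0,0,0,0, 1.9,0,0,0,0, 1.9,0,0,0,0, 1.9,0,0,0,0, 1.9,0,0,0,0]' 60; python3 m.py|head -3
```

```text
time_s: 27.27
position: [0.4888, -0.2926, 0.1566]
tool_rot: [[0.352, 0.936, 0.001], [0.936, -0.352, -0.001], [-0.001, 0.001, -1.0]]
ft_force: [-0.5, 1.9, 7.2]
grip_width: 0.0212
gripper_force: 59.7
tool [-267.5  -14.1 -156.4] [-0.   2.9  6.9]
ball [299.5 212.8] 0.79 [-277.9  -32.3  -44.9]
scoop [320.6 259.4] 0.91 [-319.2  -16.3  -39.9]
```

```bash
python3 -m crank '[1.9,0,0,-0.06,0, 1.9,0,0,0,0, 2.4,0,0,0,0, 2.8,0,0,0,0, 3.5,0,0,0,0, 5,0,0,0,0, 6,0,0,0,0, 6,0,0,0,0]' 20
python3 -m crank '[6,0,0,-0.5,0, 6,0,0,-1,0, 6,0,0,-2,0, 6,0,0,-2,0, 6,0,0,-2,0, 6,0,0,-2,0, 6,0,0,-1,0, 6,0,0,-1,0]'
python3 - <<'E'
from h import *
S=env.observe();print(S["position"],S["time_s"],S["ft_force"])
for n in("side","wrist"):
    p=optics.get_image(n);save(p,"f_%s.png"%n)
    for q,z in(("scoop",.07),("ball",.068)):
        for a in spotter.look_for(p,q)[:2]:print(n,q,np.round(np.array(a["at"])*[640,400],1),round(a["score"],2),on(p,a["at"],z).round(4))
    o=np.array([.4886,-.2926,.05]);e=np.array([.936,-.352,0])
    print([proj(p,x).round(1) for x in(o,o+[0,0,.15],o-.02*e+[0,0,.018])])
    if n=="side":
        g=cv2.cvtColor(p["color"],cv2.COLOR_RGB2GRAY)
        for r in range(120,196,4):print(r," ".join("%2d"%(v//10) for v in g[r,316:388:3]))
E
```

```text
time_s: 28.08
position: [0.4885, -0.2925, 0.1561]
tool_rot: [[0.352, 0.936, -0.0], [0.936, -0.352, 0.0], [0.0, -0.0, -1.0]]
ft_force: [-0.6, -0.1, -0.2]
grip_width: 0.0601
gripper_force: 0.0
time_s: 28.75
position: [0.4886, -0.2926, 0.2735]
tool_rot: [[0.352, 0.936, 0.002], [0.936, -0.352, -0.002], [-0.001, 0.002, -1.0]]
ft_force: [-0.1, 0.4, -0.7]
grip_width: 0.0603
gripper_force: 0.0
[ 0.4885859  -0.29259203  0.27347169] 28.75 [-0.14119044  0.35050433 -0.71105004]
side scoop [346.4 152.9] 0.56 [ 0.5333 -0.461   0.07  ]
[array([346.4, 174.3]), array([346.8, 129.1]), array([351.5, 170.3])]
120 16 17 17 17 17 17 17 16 10  7  7  7  7  7  7  6  7  6  6  8  9  9  8  8
124 14 12 13 12 10 10  8  8  7  7  8  7  7  7  7  7  7  7  7 11 11 10 11 13
128  8  8  8  8  8  8  8  8  7  7  7  7  7  7  7  7  7  7  7  9  9  9 10 10
132  8  8  9  8  8  8  8  8  8  7  7  6  7  7  7  7  7  7  7  8  8  8  8  8
136  8  8  9  9  8  8  8  8  8  7  7  6  7  7  7  7  7  7  7  8  8  8  8  8
140  8  8  9  9  8  8  8  8  8  7  7  7  8  8  7  7  7  7  7  8  8  8  8  8
144  8  9  9  9 10 10 10  8  8  7  7  8  8  8  
[... 422 characters left out ...]
21 21 21 21 18 18 14  8  9 10 15 15 21 21 21 21 21 21 21 21 21
172 21 21 21 21 20 18 18 16 10  7  7  7  8  7  8 11 11 11 12 17 21 21 21 21
176 21 21 17 17 17 17 17 16  9  8  7  7  8  9 10 11 11 10 11 13 13 15 21 21
180 20 20 13 11 11 10 14 16 17 16 15 10 11 12 19 16 11 12  8 14 11 14 12 10
184 10 11 13 16 18 20 19 19 13 11 11 10 13 10 11 18  6  4  4  4 12 11  9  9
188  9  9  9  9  9 10 10 11 13 16 18 20 19 14  5  4  4  4  8 10  9  9  9 12
192 12  8  9  9  9  9  9  9  9 10  9 10 10 11 13 12 12 11  9  9  9 10 12 12
wrist scoop [315.6 183.9] 0.91 [ 0.4785 -0.2982  0.07  ]
wrist ball [303.2 177.1] 0.8 [ 0.4691 -0.2876  0.068 ]
[array([323. , 171.5]), array([323. , 215.8]), array([303.2, 174.9])]
```

```bash
python3 -c "
from rig import env
print(env.close_job())"
```

```text
the job is handed in; nothing more can be done
None
```

I handed the job in at about 29 s: on my last camera check the scoop stood upright at the centre of the balance pan with the ball in its pocket, and the gripper was clear. The hand-in returned no verdict.

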